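Set out the pouch templates on the leather, weighted down, awl to hand

ROBOT

A 6-joint arm with a two-finger parallel gripper is mounted at the origin on the work surface. World frame = base frame: x ahead of the robot, y to its left, z up, the work surface at z = 0. Lengths are in mm, angles in degrees, forces in N, time in s.
With the tool pointing down it reaches from about 300 to 850 mm from the base axis. Payload 4.2 kg.
Tool frame: the origin (TCP) lies on the centre line of the jaws, within the pads' length; the fingertips stand 14 mm ahead of it and the grasp point (between the pads) lies 5 mm behind it (env.finger_overhang is the z of the fingertips in the tool frame, in mm); z points along the fingers, y is the line along which they close (so a half turn about z gives the same grasp; the last joint's range is limited). The gripper opens to 91 mm and grips with 3 to 60 N. Pads are 32 mm wide; open, the fingers measure 118 mm over their backs; the gripper's body (76 mm by 178 mm) begins 60 mm behind the grasp point.
Start: joints at [-72.995, 18.312, 89.639, -0, 72.044, -1.146], TCP at [179.131, -546.401, 227.976] pointing down, gripper open.
Joint ranges: [-177.97, 177.97], [-48.28, 115.42], [12.27, 149.76], [-77.06, 257.06], [2.81, 150.46], [-146.56, 146.56]. Speed limits (degrees/s): [147.25, 147.25, 180, 180, 180, 180].

INTERFACE

Orientations are given as [roll, pitch, yaw] about the fixed x, y, z axes, in that order (R = Rz(yaw) Ry(pitch) Rx(roll)).
In Python, from workcell import sensors, viewer, env gives the robot as it stands. The module is installed in compiled form; this text tells all that it offers.
- The arm moves only by the tool step_arm, never from a script. Its argument "plan" is one flat list of numbers, 6 for each row, row after row: the shift along the tool's x, y, z in cm, then the turn, a rotation vector about the tool's x, y, z in rad. In form: [x, y, z, wx, wy, wz, x, y, z, wx, wy, wz, ...]. A call has 1 to 5 rows; each row shifts and turns the commanded pose from where the row before left it, along the tool's axes as they then stand; what a row does not reach is not made up. A row lasts 1/12 s, in which the tool goes at most 41.7 mm and 7.16 degrees, less where a joint would pass 70% of its speed; a pose out of reach is approached as far as the arm can. A call is refused whole if a number of a shift passes 4.17 or a number of a turn 0.125, either way. A call with a gripper value outside its range is refused whole. "hand" is the finger opening in cm, from 0 to 9.12, set as the call begins (left out, the last holds). The fingers move at their own pace and stop on an object; "newtons" is the grip in N (left out, the last holds). Time passes only in rows, so rows that do not move let the fingers close. It gives the time, the measured TCP pose, the force, the opening and the grip force at its end, in the units of the state.
- sensors.state(): the state, without advancing time (a new reading comes with each control period).
- viewer.grab_frame(name): name is "side" or "top" or "wrist"; returns a dict with "img" (384x512x3 uint8, red, green, blue), "fx", "fy", "cx", "cy" (pixels), "position" and "attitude" of the camera in the world. Camera axes: x right, y down, z forward; pixel columns grow to the right and rows downward; lengths in mm; the calibration is good to about 2 mm. A picture is of the moment at which its call begins. There is no depth.
- env.job_done(): hands the job in; it is judged then, once.
Trained networks look in a picture, given as the dict that the camera call returned (one of the last four; its "shot" number tells which), for a name from the list of things; names that differ only in an ending like _2 or _b are one class to them, and where a whole thing is asked for, a point or a joint stands for the part that bears it (a point fixed in the world has none). Each returns a list of dicts, best first, with "score" (0 to 1); they miss things now and then, are a little off and sometimes report something else, mostly with a low value. They report only what shows in the picture. A call takes as long as a camera call.
- viewer.boxes_of(name, picture): "location" ([column, row] in pixels, amid what is visible of it).
- viewer.pinpoint(name, picture): "location" ([column, row] in pixels: a listed point, or the origin of a listed thing).
The state is a dict: "time_s": time; "qpos": joint angles; "qvel": joint speeds; "effort": joint torques, N m; "ee_pos": TCP position; "ee_rot": TCP orientation; "force": force on the tool from outside, world axes, zero at the start; "torque": the same for the moment, N m; "gripper_width": finger opening in mm; "gripper_force": force on a finger pad.
Only numpy, scipy, OpenCV 4.12 (cv2) and the standard library are available. Lean on these libraries where they do the work, as an engineer would, in place of code of your own. Each camera call takes 0.05 s, during which the arm holds its last target. There are 200 camera calls.

TASK

Left, right and behind are as the robot sees them, looking out over the bench. Set out a knife pouch for marking on the piece of tan leather: lay the long blue back template flat on the left half and the short red front template flat to its right with about 4 cm between them, both in line with the leather's side edges, their flat ends towards the robot, level with each other and about 2 cm in from the leather's near edge; then stand the tall brass weight on the middle of the blue template and the short steel weight on the middle of the red one. Lay the awl on the mat a couple of centimetres behind the leather, along the middle of its far edge with its point to the left, and leave the jar, the tin, the mallet and the pliers where they are.

Things in the scene. Friction and masses are not known exactly. Their poses are not given: they have to be found in the camera images.
- leather: Piece of tan leather, stiff and flat, 170 mm (x) by 210 mm (y), 3 mm thick, fixed on the dark green cutting mat. It lies in the left or the right half of the mat, turned by up to 0.25 rad. Origin: centre of its underside, on top of the mat (z = 3 mm; the mat covers the whole working area). x points away from the robot to its far edge (its near edge is at x = -85 mm), y to the left, z up.
- back_template_center (a point): Back template: blue acrylic plate 130 mm long (x), 50 mm wide (y), 6 mm thick, 45 g; the end at -x is flat with square corners, the end at +x is a half round. The point is its centre, half-way up, 65 mm from either end. At the start it lies flat on the white board, flat end roughly towards the robot (within 0.5 rad), beside the other template and the awl in any order, 85 mm from centre to centre. The white board is 12 mm thick, its top 15 mm above the table.
- front_template_center (a point): Front template: red acrylic plate 85 mm long (x), 50 mm wide (y), 6 mm thick, 30 g; the end at -x is flat, the end at +x has a notch 22 mm wide and 12 mm deep in its middle. The point is its centre, half-way up, 42.5 mm from either end. At the start it lies flat on the white board, flat end roughly towards the robot (within 0.5 rad).
- brass_weight_center (a point): Tall brass weight: plain upright cylinder 28 mm in diameter, 52 mm high, about 270 g. The point is its centre, 26 mm above its foot; z up. At the start it stands on the mat in the row of four things (with the steel weight, jar and tin, in any order, about 75 mm apart) that runs away from the robot along the middle of the mat.
- steel_weight_center (a point): Short steel weight: plain upright cylinder 24 mm in diameter, 36 mm high, about 125 g. The point is its centre, 18 mm above its foot; z up. At the start it stands on the mat in the same row.
- awl_haft (a point): Scratch awl lying on its side: eight-sided brown wooden haft 22 mm across the flats and 85 mm long (with a 6 mm end cap), then a 16 mm brass ferrule and a thin steel point, 60 g. The point given is the middle of the haft, on its axis, 11 mm above what it lies on; x runs along the awl towards its point, whose tip is 112 mm away; z up. At the start it lies on the white board, point away from the robot (within 0.5 rad).
- paint_jar: Jar of edge paint, to be left alone: dark brown with a paper label and a black cap, 38 mm in diameter, 56 mm high, standing on the mat in the middle row. Origin: centre of its underside.
- rivet_tin: Open round tin of brass rivets, to be left alone: 50 mm in diameter, 20 mm high, standing on the mat in the middle row. Origin: centre of its underside.
- mallet: Black mallet, to be left alone, lying at the right-hand edge of the mat, handle towards the robot: head a lying cylinder 48 mm in diameter and 85 mm long (x), wooden handle 22 mm thick reaching 210 mm to +y. Origin: under the middle of the head.
- pliers: Pliers with brown handles, to be left alone, lying flat on the mat about 0.2 m behind the leather's centre, beyond the awl's place: 165 mm long (x, jaws to +x), 65 mm wide, 14 mm high. Origin: under the pivot.

How it is judged (in metres and radians):
At the end, for the whole second after the job is handed in: Templates as asked, on the leather (gap and ends +-14 mm, 8 degrees), weights upright within 12 mm of their middles, awl on the mat 4 to 50 mm behind the leather, along it within 14 degrees, point left, haft's middle from 90 mm right to 50 mm left of the leather's middle; all at rest (y of back_template_center in the frame of leather between 0.02 and 0.08 m and x of back_template_center in the frame of leather between -0.014 and 0.014 m and z of back_template_center in the frame of leather between 0.003 and 0.009 m and angle between the x axis of each of back_template_center, front_template_center and the x axis of leather, either way round below 0.14 rad and y of front_template_center in the frame of back_template_center between -0.104 and -0.076 m and x of front_template_center in the frame of back_template_center between -0.0345 and -0.0105 m and z of front_template_center in the frame of leather between 0.003 and 0.009 m and y of back_template_center in the frame of front_template_center above 0.07 m and y of front_template_center in the frame of leather above -0.082 m and x of front_template_center in the frame of leather between -0.0365 and -0.0085 m and horizontal distance between brass_weight_center and back_template_center below 0.012 m and z of brass_weight_center in the frame of back_template_center between 0.026 and 0.032 m and angle between each of brass_weight_center, steel_weight_center's own z axis and vertical below 0.1 rad and horizontal distance between steel_weight_center and front_template_center below 0.012 m and z of steel_weight_center in the frame of front_template_center between 0.018 and 0.024 m and x of awl_haft in the frame of leather between 0.1 and 0.146 m and y of awl_haft in the frame of leather between -0.09 and 0.05 m and height (world z) of awl_haft below 0.018 m and angle between the x axis of awl_haft and the y axis of leather, either way round below 0.25 rad and y of leather in the frame of awl_haft above 0.04 m and linear speed of each of back_template, front_template, brass_weight, steel_weight, awl below 0.02 m/s); the robot touches nothing.
It fails at once if the jar, the tin, the mallet or the pliers are moved by more than 15 mm (distance of any of paint_jar, rivet_tin, mallet, pliers from where it was at the start of the episode above 0.015 m).
It also fails if it takes over 131 s, if anything falls off the work surface, if the arm or the gripper's body presses on something with over 40 N, if the wrist force passes 120 N, or if a joint passes its speed limit or range.

## Working session

There is one attempt and no reset: what is moved stays moved. The work goes in short steps, Python scripts to look and compute and a tool call to move; the robot and the scene stay as the last step left them, time stands still between calls to the robot, and variables do not carry over. Pictures are saved under pics/ and viewed, at most 14 in all, crops included, and the job is handed in when it is done.

Besides the shell and the picture viewer there is one more tool, called after "Emit:" as name(argument=value, ...), one argument or row to a line, values as JSON. step_arm: Moves the arm, as the interface text tells. Its arguments: {"type":"object","properties":{"plan":{"type":"array","items":{"type":"number"}},"hand":{"type":"number"},"newtons":{"type":"number"}},"required":["plan"]}

```bash
mkdir -p pics; cat > h.py <<'E'
import numpy as np, cv2
from scipy.spatial.transform import Rotation as R
from workcell import sensors, viewer, env
def ray(p,uv):
    A=p["attitude"]; A=np.array(A,float)
    M=A if A.shape==(3,3) else R.from_euler('xyz',A,degrees=True).as_matrix()
    d=M@np.array([(uv[0]-p["cx"])/p["fx"],(uv[1]-p["cy"])/p["fy"],1.])
    return np.array(p["position"],float),d
def at(p,uv,z):
    o,d=ray(p,uv); return o+d*(z-o[2])/d[2]
def save(p,n): cv2.imwrite(f"pics/{n}.png",cv2.cvtColor(p["img"],cv2.COLOR_RGB2BGR))
E
python3 - <<'E'
from h import *
np.set_printoptions(precision=1,suppress=True)
s=sensors.state();print({k:np.round(v,2) for k,v in s.items()})
Z=dict(leather=3,back_template_center=18,front_template_center=18,brass_weight_center=29,steel_weight_center=21,awl_haft=26,paint_jar=3,rivet_tin=3,mallet=3,pliers=3)
for c in ("top","side"):
    p=viewer.grab_frame(c);save(p,c+"0");print(c,p["position"],p["attitude"],p["fx"])
    for n,z in Z.items():
        print(n,[(np.round(d["score"],2),np.round(d["location"]),at(p,d["location"],z)) for d in viewer.pinpoint(n,p)[:2]])
E
```

```text
{'time_s': np.float64(0.0), 'qpos': array([-73. ,  18.4,  89.7,  -0. ,  72. ,  -1.1]), 'qvel': array([-0. ,  0. , -0. ,  0.1, -0.1,  0. ]), 'effort': array([ -0. , -41.2, -23.2,   0.1,   0.1,  -0. ]), 'ee_pos': array([ 179. , -545.9,  227.1]), 'ee_rot': array([-179.9,   -0. ,   18.1]), 'force': array([ 0.2,  0. , -0.4]), 'torque': array([-0. , -0. ,  0.1]), 'gripper_force': np.float64(0.0), 'gripper_width': np.float64(91.21)}
top [ 510.9  -55.9 1184.8] [-176.1   -0.4  -89.6] 465.04597186336287
leather [(np.float64(0.65), array([318., 226.]), array([ 506.6, -238.4,    3. ]))]
back_template_center [(np.float64(0.76), array([130., 234.]), array([485. , 233.6,  18. ]))]
front_template_center []
brass_weight_center [(np.float64(0.65), array([222., 252.]), array([441.9,   4.1,  29. ]))]
steel_weight_center [(np.float64(0.38), array([222., 217.]), array([528.8,   5.2,  21. ]))]
awl_haft [(np.float64(0.65), array([ 91., 244.]), array([459. , 327.7,  26. ]))]
paint_jar [(np.float64(0.53), array([228., 159.]), array([677.2,  -7.9,   3. ]))]
rivet_tin [(np.float64(0.81), array([226., 191.]), ar
[... 703 characters left out ...]
enter [(np.float64(0.54), array([275., 229.]), array([527. ,  16.2,  21. ]))]
awl_haft [(np.float64(0.8), array([269., 348.]), array([467.8, 318.4,  26. ])), (np.float64(0.66), array([304., 182.]), array([ 497.9, -198.6,   26. ]))]
paint_jar [(np.float64(0.62), array([216., 218.]), array([682.1,  -9.8,   3. ]))]
rivet_tin [(np.float64(0.78), array([243., 224.]), array([612.1,  -6.8,   3. ])), (np.float64(0.67), array([271., 351.]), array([467.3, 307.6,   3. ]))]
mallet [(np.float64(0.98), array([273., 142.]), array([ 645.8, -470.6,    3. ]))]
pliers [(np.float64(0.8), array([224., 174.]), array([ 734.1, -220. ,    3. ])), (np.float64(0.19), array([271., 275.]), array([506.9, 141.9,   3. ]))]
```

View pics/top0.png

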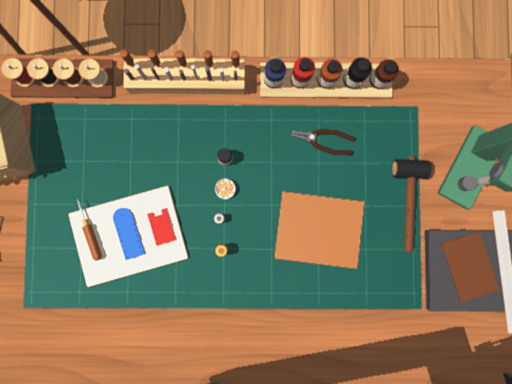

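View pics/side0.png

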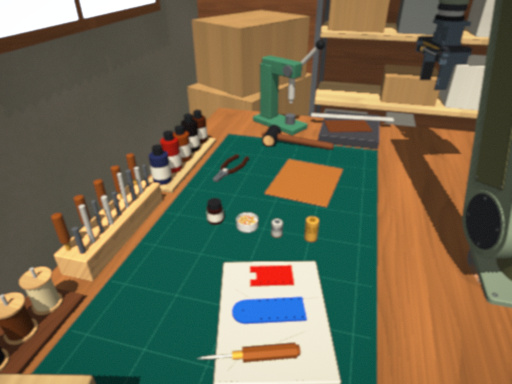

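The top view shows the leather in the right half at about (320,230). On the board are the awl at (91,240), blue at (130,234) and red at (161,227). The row runs brass (221,251), steel (219,218), tin (225,189), jar (225,157). The side view agrees with this. Next I'll fit poses by colour.

```bash
cat >> h.py <<'E'
RNG=dict(leather=((8,90,150),(16,190,255)),blue=((105,150,100),(120,255,255)),red=((0,190,150),(4,255,255)),haft=((5,150,80),(16,255,215)))
def blob(p,name,roi,z):
    """largest colour blob in roi (c0,r0,c1,r1): world rect centre, sides, long-axis angle, centroid"""
    hsv=cv2.cvtColor(p["img"],cv2.COLOR_RGB2HSV); m=cv2.inRange(hsv,*RNG[name])
    k=np.zeros_like(m);c0,r0,c1,r1=roi;k[r0:r1,c0:c1]=m[r0:r1,c0:c1]
    n,l,st,_=cv2.connectedComponentsWithStats(k)
    if n<2: return None
    ys,xs=np.nonzero(l==1+st[1:,4].argmax())
    w=np.array([at(p,(x,y),z)[:2] for x,y in zip(xs,ys)],np.float32)
    c,sz,a=cv2.minAreaRect(w)
    if sz[0]<sz[1]: a+=90
    a=(a+90)%180-90
    return dict(c=np.round(c,1),sz=np.round(sz,1),ang=round(a,1),cen=np.round(w.mean(0),1),n=len(xs),px=(int(xs.mean()),int(ys.mean())))
E
python3 - <<'E'
from h import *
p=viewer.grab_frame("top")
for n,roi,z in (("leather",(265,180,375,280),6),("blue",(100,190,155,280),21),("red",(140,190,190,260),21),("haft",(65,190,115,280),26)):
    print(n,blob(p,n,roi,z))
hsv=cv2.cvtColor(p["img"],cv2.COLOR_RGB2HSV)
for n,u in dict(l=(320,230),b=(130,240),r=(161,232),h=(93,245)).items(): print(n,hsv[u[1],u[0]])
im=cv2.resize(p["img"][130:290,60:260],None,fx=4,fy=3.75*1,interpolation=cv2.INTER_CUBIC);save(dict(img=im),"crop0")
for n,z in (("leather",3),("brass_weight_center",29),("steel_weight_center",21),("awl_haft",26),("front_template_center",18),("back_template_center",18)):
    for f in (viewer.pinpoint,viewer.boxes_of):
        print(n,[(round(d["score"],2),np.round(at(p,d["location"],z))) for d in f(n,p)[:1]])
E
```

```text
leather {'c': array([ 498.6, -240.8]), 'sz': array([209.3, 170.7]), 'ang': 83.3, 'cen': array([ 498.2, -240.7], dtype=float32), 'n': 5596, 'px': (319, 229)}
blue {'c': array([488.3, 238.8]), 'sz': array([123. ,  47.1]), 'ang': 18.9, 'cen': array([486.6, 238.3], dtype=float32), 'n': 904, 'px': (127, 233)}
red {'c': array([463.7, 158.9]), 'sz': array([ 2.5, 12.4]), 'ang': -89.7, 'cen': array([463.9, 159.8], dtype=float32), 'n': 7, 'px': (159, 242)}
haft {'c': array([465.9, 326.1]), 'sz': array([90.1, 18.6]), 'ang': 20.1, 'cen': array([465.8, 325.8], dtype=float32), 'n': 267, 'px': (91, 241)}
l [ 12 153 219]
b [108 167 238]
r [  1 185 244]
h [ 11 156 176]
leather [(0.88, array([ 507., -236.,    3.]))]
leather [(0.87, array([ 502., -241.,    3.]))]
brass_weight_center [(0.65, array([529.,  10.,  29.]))]
brass_weight_center [(0.29, array([479., 235.,  29.]))]
steel_weight_center [(0.68, array([678.,  -7.,  21.]))]
steel_weight_center []
awl_haft [(0.7, array([466., 329.,  26.]))]
awl_haft [(0.82, array([468., 329.,  26.]))]
front_template_center [(0.89, array([506., 161.,  18.]))]
front_template_center [(0.68, array([500., 158.,  18.]))]
back_template_center [(0.88, array([484., 238.,  18.]))]
back_template_center [(0.79, array([481., 235.,  18.]))]
```

View pics/crop0.png

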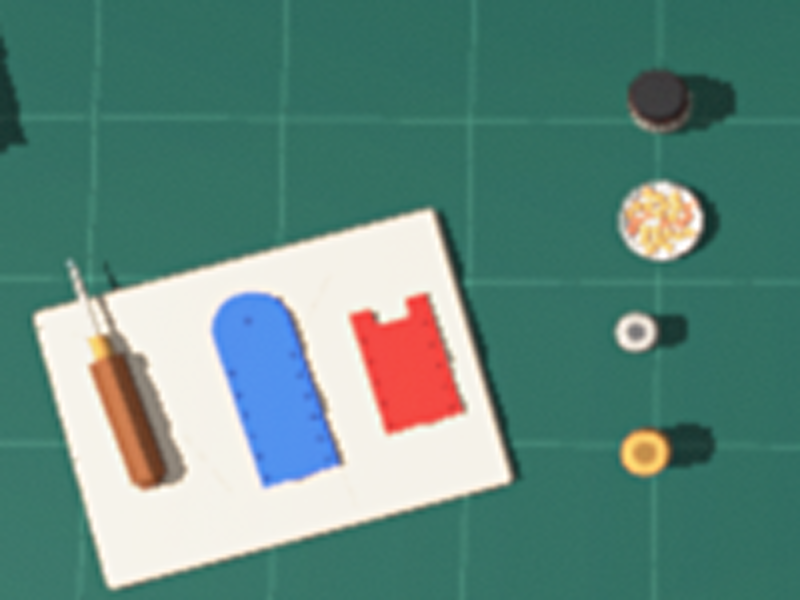

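Crop: awl haft mid (125,420), blue (277,390), red (408,365), brass (644,452), steel (636,332), tin (660,220), jar (658,98). Leather is at (498.6,-240.8), yaw -6.7°. Moving over the board.

Emit:
step_arm(
  plan=[2.5,-3,0,0,0,0,2.5,-3,0,0,0,0,2.5,-3,0,0,0,0,2.5,-3,0,0,0,0,2.5,-3,0,0,0,0],
  hand=7,
)

```text
time_s: 2.17
ee_pos: [251.4, -363.2, 228.0]
ee_rot: [180.0, -0.0, 18.1]
force: [0.8, 0.1, -0.1]
gripper_width: 70.0
gripper_force: 0.0
```

Emit:
step_arm(
  plan=[2.5,-3,0,0,0,0,2.5,-3,0,0,0,0,2.5,-3,0,0,0,0,2.5,-3,0,0,0,0,2.5,-3,0,0,0,0],
)

```text
time_s: 2.58
ee_pos: [323.4, -181.7, 228.2]
ee_rot: [180.0, -0.0, 18.1]
force: [0.4, -0.1, 0.9]
gripper_width: 69.7
gripper_force: 0.0
```

Emit:
step_arm(
  plan=[2.5,-3,0,0,0,0,2.5,-3,0,0,0,0,2.5,-3,0,0,0,0,2.5,-3,0,0,0,0,2.5,-3,0,0,0,0],
)

```text
time_s: 3.0
ee_pos: [395.6, -0.0, 228.3]
ee_rot: [180.0, -0.1, 18.2]
force: [1.0, -0.6, -0.6]
gripper_width: 70.0
gripper_force: 0.0
```

Emit:
step_arm(
  plan=[2.5,-3,0,0,0,0,2.5,-3,0,0,0,0,2.5,-3,0,0,0,0,2.5,-3,0,0,0,0,2.5,-3,0,0,0,0],
)

```text
time_s: 3.42
ee_pos: [467.6, 181.6, 228.1]
ee_rot: [180.0, -0.0, 18.2]
force: [0.4, -0.5, -0.1]
gripper_width: 70.3
gripper_force: 0.0
```

```bash
cat >> h.py <<'E'
RNG["red"]=((0,150,150),(4,255,255)); RNG["blue"]=((104,120,90),(122,255,255))
def go(x,y,z,yaw):
    """prints turn (rad, tool z) and then the tool-frame shift in cm after turning"""
    s=sensors.state(); a=np.radians(yaw); d=np.array([x,y,z])-s["ee_pos"]; c,n=np.cos(a),np.sin(a)
    t=(yaw-s["ee_rot"][2]+180)%360-180
    print("turn wz",round(-np.radians(t),3),"shift",np.round([(c*d[0]+n*d[1])/10,(n*d[0]-c*d[1])/10,-d[2]/10],2))
E
python3 - <<'E'
from h import *
p=viewer.grab_frame("wrist");save(p,"w1");print(p["position"],p["attitude"],p["fx"])
F=(0,0,512,384)
for n,z in (("blue",21),("red",21),("haft",26)): print(n,blob(p,n,F,z))
for n,z in (("awl_haft",26),("front_template_center",18),("back_template_center",18)):
    print(n,[(round(d["score"],2),np.round(d["location"]),np.round(at(p,d["location"],z))) for d in viewer.pinpoint(n,p)[:1]])
E
```

```text
[543.92186546 206.25642554 385.18022284] [ 1.63594747e+02  6.14471916e-02 -7.18387955e+01] 328.36488200786226
blue {'c': array([489.3, 239.7]), 'sz': array([128.6,  49.9]), 'ang': 18.7, 'cen': array([490., 240.], dtype=float32), 'n': 5123, 'px': (211, 135)}
red {'c': array([503.9, 155.9]), 'sz': array([84.8, 49.9]), 'ang': 17.5, 'cen': array([503.1, 155.6], dtype=float32), 'n': 3160, 'px': (288, 148)}
haft {'c': array([265.1, 123.2]), 'sz': array([ 72.5, 240.2]), 'ang': -71.8, 'cen': array([270.3, 133.4], dtype=float32), 'n': 5148, 'px': (243, 325)}
awl_haft [(0.84, array([129., 136.]), array([463., 325.,  26.]))]
front_template_center [(0.92, array([286., 148.]), array([503., 157.,  18.]))]
back_template_center [(0.82, array([213., 137.]), array([490., 239.,  18.]))]
```

View pics/w1.png

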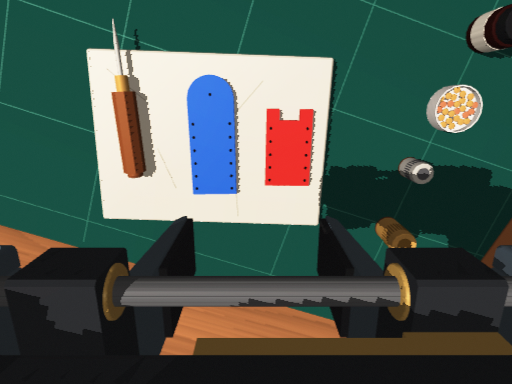

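The wrist view shows both templates clearly, blue at (211,135) and red at (288,148), and their sizes match. The awl is at (129,136). Going down on blue.

```bash
python3 -c "
from h import *
go(489,239.5,30,18.5)"
```

```text
turn wz -0.004 shift [ 3.96 -4.94 19.75]
```

Emit:
step_arm(
  plan=[2,-2.5,1.5,0,0,0,1.96,-2.44,2.5,0,0,0,0,0,4,0,0,0,0,0,4,0,0,0,0,0,4,0,0,0],
)

```text
time_s: 4.03
ee_pos: [489.4, 237.6, 67.1]
ee_rot: [180.0, -0.1, 18.1]
force: [0.4, 0.3, -1.1]
gripper_width: 70.2
gripper_force: 0.0
```

Emit:
step_arm(
  plan=[0,0,2,0,0,0,0,0,1,0,0,0,0,0,0.5,0,0,0,0,0,0,0,0,0],
)

```text
time_s: 4.37
ee_pos: [489.8, 238.0, 33.1]
ee_rot: [180.0, 0.0, 18.1]
force: [0.1, -1.2, 0.6]
gripper_width: 69.9
gripper_force: 0.0
```

Emit:
step_arm(
  plan=[0,0,0.25,0,0,0,0,0,0,0,0,0,0,0,0,0,0,0,0,0,0,0,0,0,0,0,0,0,0,0],
  hand=4.5,
  newtons=15,
)

```text
time_s: 4.78
ee_pos: [490.4, 239.1, 31.7]
ee_rot: [-180.0, -0.1, 18.2]
force: [-0.4, 0.0, 6.1]
gripper_width: 49.9
gripper_force: 15.0
```

Emit:
step_arm(
  plan=[0,0,0,0,0,0,0,0,0,0,0,0,0,0,0,0,0,0,0,0,-3,0,0,0,0,0,-4,0,0,0],
)

```text
time_s: 5.2
ee_pos: [487.0, 237.7, 98.3]
ee_rot: [179.9, 0.5, 18.2]
force: [0.7, 1.0, -0.8]
gripper_width: 49.4
gripper_force: 15.0
```

```bash
python3 -c "
from h import *
s=sensors.state();print(s['ee_pos'],s['gripper_width'],s['gripper_force'])
p=viewer.grab_frame('wrist');save(p,'w2');print(blob(p,'blue',(0,0,512,384),21+s['ee_pos'][2]-30.5))
a=np.radians(-6.7);print(go(503.9,-196.1,100,-6.7))"
```

```text
[487.04551166 237.65464782  98.31618763] 49.362195846588264 14.996900707483292
{'c': array([509.8, 244.9]), 'sz': array([81.6, 49.4]), 'ang': 18.1, 'cen': array([510., 245.], dtype=float32), 'n': 12121, 'px': (255, 205)}
turn wz 0.434 shift [ 6.2  43.22  0.8 ]
None
```

Emit:
step_arm(
  plan=[0,0,-0.5,0,0,0.11,0,0,0,0,0,0.11,0,0,0,0,0,0.11,0,0,0,0,0,0.104,0,2,0,0,0,0],
)

```text
time_s: 5.67
ee_pos: [488.3, 221.2, 105.7]
ee_rot: [-179.9, -0.1, -6.8]
force: [1.2, 0.2, -0.3]
gripper_width: 49.9
gripper_force: 15.0
```

Emit:
step_arm(
  plan=[0.6,3.8,0,0,0,0,0.6,3.8,0,0,0,0,0.6,3.8,0,0,0,0,0.6,3.8,0,0,0,0,0.6,3.8,0,0,0,0],
)

```text
time_s: 6.08
ee_pos: [494.6, 25.2, 105.6]
ee_rot: [-180.0, -0.0, -6.7]
force: [0.4, -0.2, -0.7]
gripper_width: 49.6
gripper_force: 15.0
```

Emit:
step_arm(
  plan=[0.6,3.8,0,0,0,0,0.6,3.8,0,0,0,0,0.6,3.8,0,0,0,0,0.6,3.8,0,0,0,0,0.6,3.8,0,0,0,0],
)

```text
time_s: 6.5
ee_pos: [502.2, -167.4, 105.7]
ee_rot: [180.0, -0.0, -6.7]
force: [1.0, 0.1, -0.1]
gripper_width: 49.8
gripper_force: 15.0
```

```bash
python3 -c "
from h import *
p=viewer.grab_frame('wrist');save(p,'w3');print(sensors.state()['ee_rot'])
RNG['leather']=((8,70,90),(16,220,255))
print(blob(p,'leather',(0,0,512,250),6))
p=viewer.grab_frame('top');print(blob(p,'leather',(265,180,375,280),6))
go(503.9,-196.1,40,-6.7)"
```

```text
[179.68499058  -0.23436492  -6.8783432 ]
{'c': array([ 516.2, -244.5]), 'sz': array([209.1, 134.1]), 'ang': 83.3, 'cen': array([ 522.2, -276.8], dtype=float32), 'n': 21065, 'px': (390, 159)}
{'c': array([ 498.5, -241.1]), 'sz': array([209.6, 170.7]), 'ang': 83.3, 'cen': array([ 550.2, -272.8], dtype=float32), 'n': 1088, 'px': (331, 209)}
turn wz -0.006 shift [0.38 2.54 6.57]
```

View pics/w3.png

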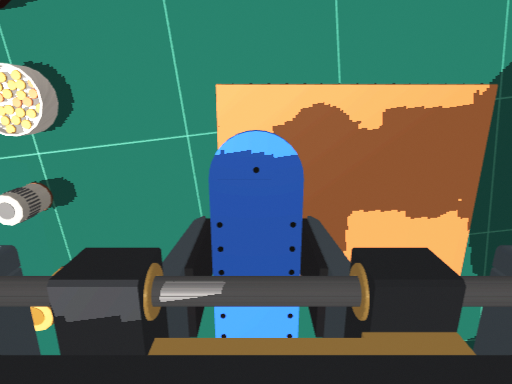

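The wrist view shows blue held flat and in line, with the leather's far edge at row 85. The leather fit agrees to 1 mm. Lowering.

Emit:
step_arm(
  plan=[0.38,2.6,1,0,0,0,0,0,3.5,0,0,0,0,0,2,0,0,0,0,0,1,0,0,0,0,0,0,0,0,0],
)

```text
time_s: 7.02
ee_pos: [501.5, -190.6, 28.4]
ee_rot: [-179.9, 0.3, -6.7]
force: [-0.5, 0.3, -0.7]
gripper_width: 49.6
gripper_force: 15.0
```

Emit:
step_arm(
  plan=[0,0,0.5,0,0,0,0,0,0.2,0,0,0,0,0,0,0,0,0],
)

```text
time_s: 7.27
ee_pos: [503.8, -191.6, 24.2]
ee_rot: [180.0, -0.1, -6.7]
force: [-0.6, 0.1, -0.8]
gripper_width: 49.9
gripper_force: 15.0
```

Emit:
step_arm(
  plan=[0.05,0.5,0,0,0,0,0,0,0.1,0,0,0,0,0,0,0,0,0],
)

```text
time_s: 7.52
ee_pos: [503.4, -197.2, 23.0]
ee_rot: [180.0, -0.1, -6.7]
force: [0.0, -0.1, 0.1]
gripper_width: 49.8
gripper_force: 15.0
```

Emit:
step_arm(
  plan=[0,0,0,0,0,0,0,0,0,0,0,0,0,0,0,0,0,0,0,0,-2,0,0,0,0,0,-4,0,0,0],
  hand=6.4,
)

```text
time_s: 7.93
ee_pos: [499.8, -195.4, 79.1]
ee_rot: [-179.8, 0.6, -6.7]
force: [-0.1, -0.0, -0.4]
gripper_width: 63.9
gripper_force: 0.0
```

Emit:
step_arm(
  plan=[0,0,-4,0,0,0,0,-3.8,0,0,0,0,0,-3.8,0,0,0,0,0,-3.8,0,0,0,0,0,-3.8,0,0,0,0],
)

```text
time_s: 8.35
ee_pos: [520.8, -44.5, 122.9]
ee_rot: [180.0, -0.1, -6.8]
force: [1.0, -0.1, -0.2]
gripper_width: 64.3
gripper_force: 0.0
```

Emit:
step_arm(
  plan=[0,-3.8,0,0,0,0,0,-3.8,0,0,0,0,0,-3.8,0,0,0,0,0,-3.8,0,0,0,0,0,-3.8,0,0,0,0],
)

```text
time_s: 8.77
ee_pos: [542.8, 144.8, 122.6]
ee_rot: [180.0, -0.0, -6.7]
force: [0.7, -1.3, -0.5]
gripper_width: 64.1
gripper_force: 0.0
```

```bash
python3 -c "
from h import *
p=viewer.grab_frame('top');print(blob(p,'blue',(265,160,375,300),12))
go(503.7,155.8,60,17.5)"
```

```text
{'c': array([ 502.1, -196.2]), 'sz': array([ 48.5, 126. ]), 'ang': -7.1, 'cen': array([ 500.2, -195.9], dtype=float32), 'n': 916, 'px': (301, 228)}
turn wz -0.419 shift [-3.73 -1.65  6.27]
```

Emit:
step_arm(
  plan=[0,0,0,0,0,-0.105,0,0,0,0,0,-0.105,0,0,0,0,0,-0.105,0,0,0,0,0,-0.105,-3,-1.6,0,0,0,0],
)

```text
time_s: 9.23
ee_pos: [514.7, 149.2, 122.7]
ee_rot: [179.9, -0.4, 17.5]
force: [1.4, 0.7, 1.0]
gripper_width: 64.0
gripper_force: 0.0
```

Emit:
step_arm(
  plan=[-0.73,-0.05,3,0,0,0,0,0,3,0,0,0,0,0,0,0,0,0],
)

```text
time_s: 9.48
ee_pos: [498.1, 146.3, 58.4]
ee_rot: [-180.0, 0.6, 17.4]
force: [-1.4, 0.5, -0.1]
gripper_width: 63.9
gripper_force: 0.0
```

```bash
python3 -c "
from h import *
go(503.7,155.8,31,17.5)"
```

```text
turn wz -0.002 shift [ 0.82 -0.74  2.74]
```

Emit:
step_arm(
  plan=[0,0,0,0,0,0,0,0,0,0,0,0],
)

```text
time_s: 9.65
ee_pos: [503.8, 147.7, 63.5]
ee_rot: [180.0, -0.1, 17.3]
force: [0.3, -0.2, -0.3]
gripper_width: 64.2
gripper_force: 0.0
```

```bash
python3 -c "
from h import *
print(sensors.state()['ee_pos'])
go(503.7,155.8,31,17.5)"
```

```text
[503.79630653 147.67767607  63.5477161 ]
turn wz -0.003 shift [ 0.24 -0.78  3.25]
```

Emit:
step_arm(
  plan=[0.24,-0.78,0,0,0,0,0,0,1.5,0,0,0,0,0,1.1,0,0,0,0,0,0.6,0,0,0,0,0,0,0,0,0],
)

```text
time_s: 10.07
ee_pos: [502.6, 156.0, 30.3]
ee_rot: [180.0, 0.0, 17.4]
force: [0.2, 0.0, 0.9]
gripper_width: 64.1
gripper_force: 0.0
```

Emit:
step_arm(
  plan=[0,0,0,0,0,0],
)

```text
time_s: 10.15
ee_pos: [503.1, 156.0, 31.1]
ee_rot: [180.0, -0.1, 17.4]
force: [-0.3, -0.2, -0.1]
gripper_width: 63.8
gripper_force: 0.0
```

Emit:
step_arm(
  plan=[0,0,0,0,0,0,0,0,0,0,0,0,0,0,0,0,0,0,0,0,0,0,0,0,0,0,0,0,0,0],
  hand=4.5,
)

```text
time_s: 10.57
ee_pos: [503.0, 155.8, 31.1]
ee_rot: [180.0, -0.1, 17.3]
force: [-0.6, -0.5, 4.4]
gripper_width: 49.4
gripper_force: 15.0
```

Emit:
step_arm(
  plan=[0,0,-3,0,0,0,0,0,-4,0,0,0,0,0,-1,0,0,0,0,0,0,0,0,0,0,0,0,0,0,0],
)

```text
time_s: 10.98
ee_pos: [502.2, 155.6, 110.3]
ee_rot: [180.0, -0.0, 17.3]
force: [0.4, 0.3, -0.4]
gripper_width: 49.7
gripper_force: 15.0
```

```bash
python3 -c "
from h import *
s=sensors.state();print(s['ee_pos'])
p=viewer.grab_frame('wrist');print(blob(p,'red',(0,0,512,384),21+s['ee_pos'][2]-31))
x,y=np.array([498.5,-241.3])+np.array([-22.5*.993-45*.117,22.5*.117-45*.993]);print(x,y)
go(x,y,110,-6.8)"
```

```text
[502.197239   155.57395762 110.32050994]
{'c': array([535.1, 165.5]), 'sz': array([18.6, 49.8]), 'ang': -72.7, 'cen': array([535.4, 166.8], dtype=float32), 'n': 1828, 'px': (253, 186)}
470.8925 -283.3525
turn wz 0.421 shift [ 2.16 43.92 -0.07]
```

Emit:
step_arm(
  plan=[0,0,0,0,0,0.105,0,0,0,0,0,0.105,0,0,0,0,0,0.105,0,0,0,0,0,0.106,0.1,3.9,0,0,0,0],
)

```text
time_s: 11.45
ee_pos: [499.1, 120.5, 108.3]
ee_rot: [-179.9, 0.1, -6.7]
force: [-0.0, -1.0, -0.2]
gripper_width: 49.9
gripper_force: 15.0
```

Emit:
step_arm(
  plan=[0.2,4,0,0,0,0,0.2,4,0,0,0,0,0.2,4,0,0,0,0,0.2,4,0,0,0,0,0.2,4,0,0,0,0],
)

```text
time_s: 11.87
ee_pos: [483.3, -84.4, 108.4]
ee_rot: [-180.0, 0.2, -6.8]
force: [1.1, -0.2, 0.2]
gripper_width: 49.7
gripper_force: 15.0
```

Emit:
step_arm(
  plan=[0.2,4,0,0,0,0,0.2,4,0,0,0,0,0.2,4,0,0,0,0,0.2,4,0,0,0,0,0.2,4,0,0,0,0],
)

```text
time_s: 12.28
ee_pos: [469.7, -284.0, 108.1]
ee_rot: [-179.9, 0.2, -6.8]
force: [1.6, -0.0, -0.4]
gripper_width: 49.9
gripper_force: 15.0
```

Emit:
step_arm(
  plan=[0,0,0,0,0,0,0,0,0,0,0,0],
)

```text
time_s: 12.45
ee_pos: [470.1, -283.9, 108.1]
ee_rot: [-179.9, 0.2, -7.0]
force: [-0.6, 0.8, -0.0]
gripper_width: 50.2
gripper_force: 15.0
```

```bash
python3 -c "
from h import *
go(469.9,-283.2,23.5,-6.8)"
```

```text
turn wz -0.003 shift [-0.02 -0.07  8.46]
```

Emit:
step_arm(
  plan=[0,-0.06,3.5,0,0,0,0,0,3,0,0,0,0,0,1,0,0,0,0,0,0.5,0,0,0,0,0,0.4,0,0,0],
)

```text
time_s: 12.87
ee_pos: [471.6, -281.1, 25.9]
ee_rot: [-180.0, 0.1, -6.7]
force: [0.3, 0.2, -1.0]
gripper_width: 49.6
gripper_force: 15.0
```

Emit:
step_arm(
  plan=[0,0,0,0,0,0,0,0,0,0,0,0],
)

```text
time_s: 13.03
ee_pos: [472.5, -282.2, 27.5]
ee_rot: [179.9, -0.1, -6.7]
force: [-0.8, -0.1, -0.8]
gripper_width: 49.7
gripper_force: 15.0
```

Emit:
step_arm(
  plan=[-0.25,0.1,0,0,0,0,0,0,0.4,0,0,0,0,0,0,0,0,0,0,0,0,0,0,0],
)

```text
time_s: 13.37
ee_pos: [469.0, -282.9, 22.7]
ee_rot: [180.0, -0.0, -6.8]
force: [0.1, -0.1, -0.2]
gripper_width: 49.8
gripper_force: 15.0
```

Emit:
step_arm(
  plan=[0,0,0,0,0,0,0,0,0,0,0,0,0,0,0,0,0,0,0,0,-3,0,0,0,0,0,-3,0,0,0],
  hand=6.4,
)

```text
time_s: 13.78
ee_pos: [467.8, -282.1, 81.6]
ee_rot: [-179.9, 0.3, -6.8]
force: [-0.2, 0.1, 1.3]
gripper_width: 64.1
gripper_force: 0.0
```

Emit:
step_arm(
  plan=[0,0,-3,0,0,0,0,-3.9,-1,0,0,0,0,-3.9,0,0,0,0,0,-3.9,0,0,0,0,0,-3.9,0,0,0,0],
)

```text
time_s: 14.2
ee_pos: [487.5, -126.6, 123.0]
ee_rot: [180.0, -0.1, -6.8]
force: [0.2, -1.0, 1.0]
gripper_width: 64.3
gripper_force: 0.0
```

Emit:
step_arm(
  plan=[-0.5,-3.9,0,0,0,0,-0.5,-3.9,0,0,0,0,-0.5,-2,0,0,0,0,0,0,0,0,0,0,0,0,0,0,0,0],
)

```text
time_s: 14.62
ee_pos: [484.0, -28.0, 122.6]
ee_rot: [180.0, -0.0, -6.6]
force: [-0.3, 0.3, 0.2]
gripper_width: 64.0
gripper_force: 0.0
```

```bash
python3 -c "
from h import *
p=viewer.grab_frame('top')
print(blob(p,'blue',(265,160,375,300),12),blob(p,'red',(265,160,375,300),12))
q=viewer.grab_frame('wrist');save(q,'w4')
for n,z in (('brass_weight_center',29),('steel_weight_center',21)):
  for r in (p,q):print(n,[(round(d['score'],2),np.round(d['location']),np.round(at(r,d['location'],z),1)) for d in viewer.pinpoint(n,r)[:2]])
print(sensors.state()['ee_pos'])"
```

```text
{'c': array([ 502.2, -196. ]), 'sz': array([ 47.8, 126.5]), 'ang': -6.1, 'cen': array([ 499.8, -195.7], dtype=float32), 'n': 919, 'px': (301, 228)} {'c': array([ 456.2, -299.4]), 'sz': array([49.6, 21.6]), 'ang': 19.8, 'cen': array([ 457.8, -295.9], dtype=float32), 'n': 112, 'px': (341, 245)}
brass_weight_center [(0.36, array([ 94., 241.]), array([467.5, 320.1,  29. ]))]
brass_weight_center [(0.63, array([223., 245.]), array([450.1,   3. ,  29. ]))]
steel_weight_center []
steel_weight_center [(0.83, array([200., 155.]), array([526.1,  10.4,  21. ]))]
[484.21337496 -29.9300431  122.40284943]
```

View pics/w4.png

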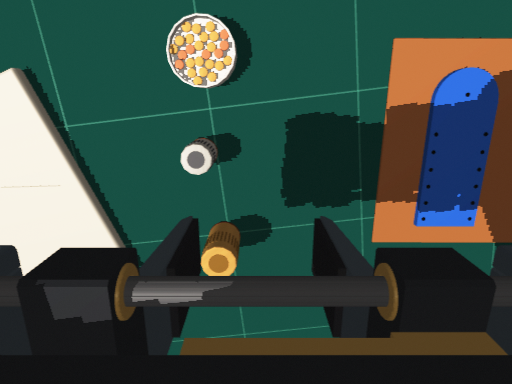

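The wrist view shows steel's top at (195,159), brass's top at (219,263) and the tin at (201,50). I'll locate the weights by their tops and check red's placing.

```bash
python3 -c "
from h import *
q=viewer.grab_frame('wrist');p=viewer.grab_frame('top')
print(at(q,(195.5,159),39),at(q,(219,263),55))
print(at(p,(219,218.2),39),at(p,(221.2,250.7),55))
g=p['img'][170:300,265:385];save(dict(img=cv2.resize(g,None,fx=4,fy=4)),'t5')
go(450,3,62,0)"
```

```text
[525.99883514  10.0089432   39.        ] [447.6184573    2.70068031  55.        ]
[524.81646988  10.6142847   39.        ] [446.34172047   3.52879227  55.        ]
turn wz -0.12 shift [-3.42 -3.27  6.04]
```

View pics/t5.png

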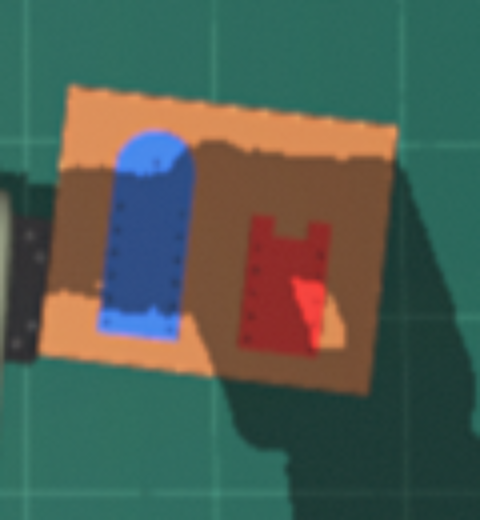

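Red lies level with blue's flat end and about 4 cm to its right, as intended (crop 285,290). Next the brass weight.

```bash
python3 -c "
from h import *
go(447.2,3,34,-6.7)"
```

```text
turn wz -0.003 shift [-4.05 -2.81  8.84]
```

Emit:
step_arm(
  plan=[-2,-1.4,0,0,0,0,-2.05,-1.4,0,0,0,0,0,0,2,0,0,0,0,0,0,0,0,0,0,0,0,0,0,0],
)

```text
time_s: 15.43
ee_pos: [446.9, 3.5, 102.2]
ee_rot: [180.0, 0.1, -6.8]
force: [0.2, -0.4, 0.7]
gripper_width: 64.0
gripper_force: 0.0
```

```bash
python3 -c "
from h import *
go(447.2,3,34,-6.7)
q=viewer.grab_frame('wrist');save(q,'w6')
print([(round(d['score'],2),np.round(d['location']),np.round(at(q,d['location'],29),1)) for d in viewer.pinpoint('brass_weight_center',q)[:2]])"
```

```text
turn wz -0.001 shift [0.04 0.04 6.82]
[(0.94, array([255., 205.]), array([451.2,   3.3,  29. ])), (0.55, array([230., 105.]), array([523.5,  11.8,  29. ]))]
```

Emit:
step_arm(
  plan=[0.2,0,2,0,0,0,0,0,2,0,0,0,0,0,2,0,0,0,0,0,0.8,0,0,0,0,0,0,0,0,0],
)

```text
time_s: 15.95
ee_pos: [448.7, 3.2, 33.4]
ee_rot: [180.0, 0.2, -6.8]
force: [0.3, -0.0, 0.7]
gripper_width: 64.0
gripper_force: 0.0
```

Emit:
step_arm(
  plan=[0,0,0,0,0,0,0,0,0,0,0,0,0,0,0,0,0,0,0,0,0,0,0,0,0,0,0,0,0,0],
  hand=2.2,
  newtons=20,
)

```text
time_s: 16.37
ee_pos: [449.6, 3.5, 35.1]
ee_rot: [-180.0, -0.1, -6.8]
force: [-0.3, -0.2, -0.6]
gripper_width: 33.2
gripper_force: 0.0
```

Emit:
step_arm(
  plan=[0,0,0,0,0,0,0,0,0,0,0,0],
)

```text
time_s: 16.53
ee_pos: [449.5, 3.5, 34.9]
ee_rot: [-180.0, -0.1, -6.8]
force: [-0.1, -0.3, 4.6]
gripper_width: 27.7
gripper_force: 20.0
```

Emit:
step_arm(
  plan=[0,0,-3,0,0,0,0,0,-3,0,0,0,0,0,-2,0,0,0,0,0,0,0,0,0,0,0,0,0,0,0],
)

```text
time_s: 16.95
ee_pos: [449.2, 3.5, 114.6]
ee_rot: [-180.0, -0.1, -6.8]
force: [-1.6, -0.2, -2.9]
gripper_width: 27.4
gripper_force: 20.0
```

```bash
python3 -c "
from h import *
go(503,-196.4,44.5,-6.7)
q=viewer.grab_frame('wrist');z=sensors.state()['ee_pos'][2]-34.9+29
print([(round(d['score'],2),np.round(d['location']),np.round(at(q,d['location'],z),1)) for d in viewer.pinpoint('brass_weight_center',q)[:2]],sensors.state()['ee_pos'])"
```

```text
turn wz -0.001 shift [ 7.67 19.22  7.01]
[] [447.70875464   3.49976636 112.94988448]
```

Emit:
step_arm(
  plan=[1.5,3.8,0,0,0,0,1.5,3.8,0,0,0,0,1.5,3.8,0,0,0,0,1.5,3.8,0,0,0,0,1.5,3.8,0,0,0,0],
)

```text
time_s: 17.47
ee_pos: [500.1, -195.4, 112.2]
ee_rot: [-179.9, 0.2, -6.8]
force: [1.5, 0.5, -2.2]
gripper_width: 27.5
gripper_force: 20.0
```

Emit:
step_arm(
  plan=[0,0,3,0,0,0,0,0,2,0,0,0,0,0,0,0,0,0,0,0,0,0,0,0],
)

```text
time_s: 17.8
ee_pos: [499.3, -193.4, 62.0]
ee_rot: [-179.9, 0.4, -6.8]
force: [0.8, -0.4, -2.4]
gripper_width: 27.9
gripper_force: 20.0
```

```bash
python3 -c "
from h import *
go(503,-196.4,44.5,-6.7)
q=viewer.grab_frame('wrist');save(q,'w7');print(blob(q,'blue',(0,0,512,384),12))"
```

```text
turn wz -0.001 shift [0.4  0.26 1.75]
{'c': array([ 525.1, -199.8]), 'sz': array([49.4, 81.8]), 'ang': -6.6, 'cen': array([ 530.4, -201.8], dtype=float32), 'n': 6457, 'px': (263, 174)}
```

View pics/w7.png

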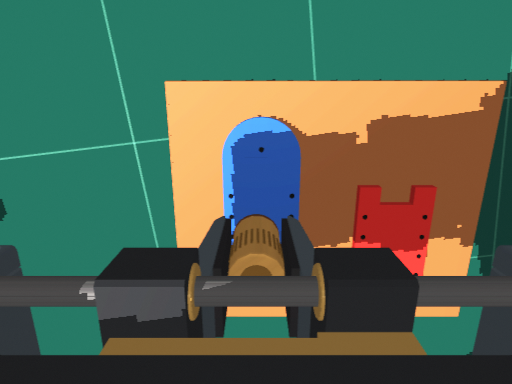

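Brass is held upright between the pads at (257,250). The blue centre comes out at about (501.5,-196.8).

Emit:
step_arm(
  plan=[0.27,0.3,0.5,0,0,0,0,0,0.5,0,0,0,0,0,0.5,0,0,0,0,0,0.2,0,0,0,0,0,0,0,0,0],
)

```text
time_s: 18.27
ee_pos: [503.2, -197.0, 47.1]
ee_rot: [-180.0, 0.1, -6.8]
force: [0.8, -0.3, -3.0]
gripper_width: 27.6
gripper_force: 20.0
```

Emit:
step_arm(
  plan=[0,0,0,0,0,0,0,0,0,0,0,0],
)

```text
time_s: 18.43
ee_pos: [503.7, -197.4, 47.7]
ee_rot: [180.0, -0.0, -6.8]
force: [0.4, 0.0, -2.4]
gripper_width: 27.5
gripper_force: 20.0
```

Emit:
step_arm(
  plan=[-0.1,0,0.25,0,0,0,0,0,0,0,0,0,0,0,0,0,0,0],
)

```text
time_s: 18.68
ee_pos: [502.3, -197.2, 44.9]
ee_rot: [180.0, 0.0, -6.8]
force: [-0.7, 0.2, -2.4]
gripper_width: 27.5
gripper_force: 20.0
```

Emit:
step_arm(
  plan=[0,0,0.1,0,0,0,0,0,0,0,0,0,0,0,0,0,0,0],
)

```text
time_s: 18.93
ee_pos: [502.6, -197.3, 44.0]
ee_rot: [180.0, -0.0, -6.8]
force: [0.5, 0.9, -2.8]
gripper_width: 27.4
gripper_force: 20.0
```

Emit:
step_arm(
  plan=[0,0,0.05,0,0,0,0,0,0,0,0,0],
)

```text
time_s: 19.1
ee_pos: [502.6, -197.3, 43.9]
ee_rot: [180.0, -0.0, -6.8]
force: [-1.0, 1.1, 2.0]
gripper_width: 27.6
gripper_force: 20.0
```

Emit:
step_arm(
  plan=[0,0,0,0,0,0,0,0,0,0,0,0,0,0,0,0,0,0,0,0,0,0,0,0,0,0,-1,0,0,0],
  hand=6,
)

```text
time_s: 19.52
ee_pos: [501.3, -196.7, 52.2]
ee_rot: [-179.9, 0.2, -6.8]
force: [1.5, 0.9, 0.2]
gripper_width: 57.5
gripper_force: 0.0
```

Emit:
step_arm(
  plan=[0,0,-3,0,0,0,0,0,-4,0,0,0,0,-3.8,0,0,0,0,0,-3.8,0,0,0,0,0,-3.8,0,0,0,0],
)

```text
time_s: 19.93
ee_pos: [516.6, -83.4, 125.2]
ee_rot: [180.0, -0.2, -6.9]
force: [0.5, 0.7, -0.8]
gripper_width: 59.9
gripper_force: 0.0
```

Emit:
step_arm(
  plan=[0,-3.8,0,0,0,0,0,-3.8,0,0,0,0,0,-1.5,0,0,0,0,0,0,0,0,0,0,0,0,0,0,0,0],
)

```text
time_s: 20.35
ee_pos: [526.8, 6.9, 124.0]
ee_rot: [180.0, -0.0, -6.6]
force: [-0.3, -0.6, 0.3]
gripper_width: 60.2
gripper_force: 0.0
```

```bash
python3 -c "
from h import *
go(525.5,10.3,28,-6.7)
q=viewer.grab_frame('wrist');p=viewer.grab_frame('top')
print([(round(d['score'],2),np.round(d['location']),np.round(at(q,d['location'],21),1)) for d in viewer.pinpoint('steel_weight_center',q)[:2]])
print([(round(d['score'],2),np.round(d['location']),np.round(at(p,d['location'],38),1)) for d in viewer.pinpoint('brass_weight_center',p)[:2]])
print(blob(p,'blue',(265,160,375,300),12))
g=p['img'][170:300,265:385];save(dict(img=cv2.resize(g,None,fx=4,fy=4)),'t8')"
```

```text
turn wz 0.001 shift [-0.17 -0.33  9.6 ]
[(0.74, array([248., 203.]), array([524.1,  13.7,  21. ])), (0.27, array([258., 106.]), array([600.1,  -3.1,  21. ]))]
[(0.7, array([304., 231.]), array([ 494.3, -198.9,   38. ]))]
{'c': array([ 502.1, -195.9]), 'sz': array([ 47.6, 126.2]), 'ang': -6.5, 'cen': array([ 499.5, -194.7], dtype=float32), 'n': 760, 'px': (301, 228)}
```

View pics/t8.png

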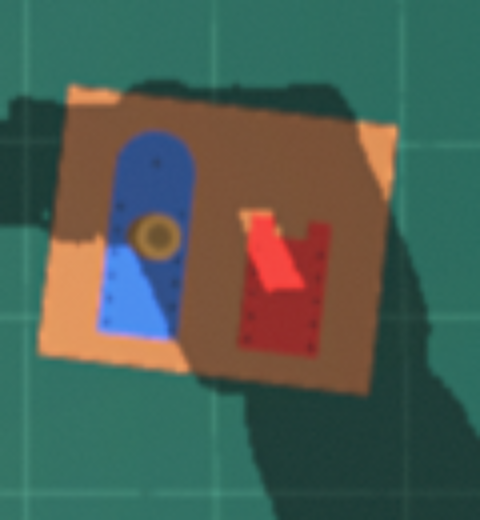

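Brass stands upright on blue at (157,236) in the crop. Allowing for parallax, that is the middle of blue. Next steel.

Emit:
step_arm(
  plan=[-0.2,-0.4,2,0,0,0,0,0,3.5,0,0,0,0,0,3,0,0,0,0,0,1.1,0,0,0,0,0,0,0,0,0],
)

```text
time_s: 20.97
ee_pos: [522.7, 9.4, 24.6]
ee_rot: [179.9, 0.4, -6.9]
force: [-0.6, -1.1, -1.1]
gripper_width: 60.4
gripper_force: 0.0
```

Emit:
step_arm(
  plan=[0,0,0,0,0,0,0,0,0,0,0,0],
)

```text
time_s: 21.13
ee_pos: [526.3, 9.9, 28.5]
ee_rot: [-180.0, -0.1, -6.8]
force: [0.8, -0.2, 0.2]
gripper_width: 59.8
gripper_force: 0.0
```

Emit:
step_arm(
  plan=[0,0,0.1,0,0,0,0,0,0,0,0,0,0,0,0,0,0,0,0,0,0,0,0,0,0,0,0,0,0,0],
  hand=1.8,
  newtons=15,
)

```text
time_s: 21.55
ee_pos: [525.4, 10.6, 26.8]
ee_rot: [180.0, -0.0, -6.8]
force: [0.1, 0.3, -0.5]
gripper_width: 29.6
gripper_force: 0.0
```

Emit:
step_arm(
  plan=[0,0,0,0,0,0,0,0,0,0,0,0],
)

```text
time_s: 21.72
ee_pos: [525.3, 10.6, 26.7]
ee_rot: [-180.0, -0.0, -6.8]
force: [-1.1, 0.8, 2.1]
gripper_width: 23.8
gripper_force: 15.0
```

Emit:
step_arm(
  plan=[0,0,-3,0,0,0,0,0,-3.5,0,0,0,0,0,-3.5,0,0,0,0,0,0,0,0,0,0,0,0,0,0,0],
)

```text
time_s: 22.13
ee_pos: [526.4, 10.6, 128.3]
ee_rot: [-180.0, -0.3, -6.8]
force: [-0.4, 0.1, -2.0]
gripper_width: 23.4
gripper_force: 15.0
```

```bash
python3 -c "
from h import *
go(470,-282.6,80,-6.7)"
```

```text
turn wz -0.001 shift [-2.18 29.78  4.83]
```

Emit:
step_arm(
  plan=[-0.3,3.7,0,0,0,0,-0.3,3.7,0,0,0,0,-0.3,3.7,0,0,0,0,-0.3,3.7,0,0,0,0,-0.3,3.7,0,0,0,0],
)

```text
time_s: 22.55
ee_pos: [486.6, -172.3, 124.5]
ee_rot: [-180.0, 0.2, -6.7]
force: [1.5, 1.2, -1.2]
gripper_width: 23.6
gripper_force: 15.0
```

Emit:
step_arm(
  plan=[-0.3,3.7,0,0,0,0,-0.2,3.7,0,0,0,0,-0.2,3.7,0,0,0,0,0,0,3,0,0,0,0,0,2.5,0,0,0],
)

```text
time_s: 22.97
ee_pos: [467.5, -282.8, 69.6]
ee_rot: [180.0, 0.0, -7.0]
force: [-0.4, 0.7, -2.3]
gripper_width: 23.3
gripper_force: 15.0
```

Emit:
step_arm(
  plan=[0,0,0,0,0,0,0,0,0,0,0,0],
)

```text
time_s: 23.13
ee_pos: [466.6, -279.7, 69.1]
ee_rot: [-179.8, 0.3, -6.8]
force: [-0.1, 0.1, -0.3]
gripper_width: 23.8
gripper_force: 15.0
```

```bash
python3 -c "
from h import *
q=viewer.grab_frame('wrist');save(q,'w9');b=blob(q,'red',(0,0,512,384),12);print(b)
p=viewer.grab_frame('top');print(blob(p,'red',(265,160,375,300),12))
for r in (p,q):print([(round(d['score'],2),np.round(at(r,d['location'],9),1)) for d in viewer.pinpoint('front_template_center',r)[:2]])
go(470,-282.6,36.5,-6.7)"
```

```text
{'c': array([ 481.2, -284.6]), 'sz': array([49.7, 64.1]), 'ang': -6.7, 'cen': array([ 486.6, -284.7], dtype=float32), 'n': 4418, 'px': (259, 188)}
{'c': array([ 509.9, -267.5]), 'sz': array([ 5. , 10.1]), 'ang': -89.6, 'cen': array([ 510.2, -266.9], dtype=float32), 'n': 13, 'px': (329, 224)}
[]
[(0.88, array([ 470.4, -284.6,    9. ]))]
turn wz -0.0 shift [0.07 0.17 3.62]
```

View pics/w9.png

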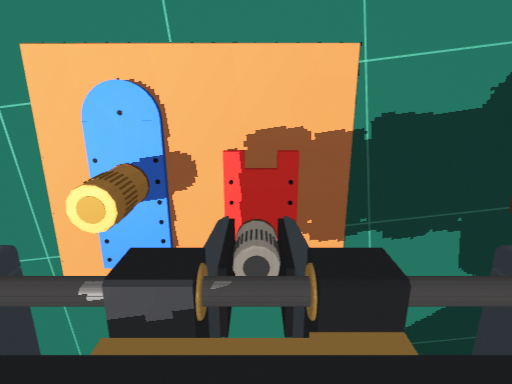

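Steel is held upright at (257,250), over red, whose far edge is at row 152. Brass stands on blue.

Emit:
step_arm(
  plan=[0.12,0.23,1.5,0,0,0,0,0,1,0,0,0,0,0,0.5,0,0,0,0,0,0,0,0,0,0,0,0,0,0,0],
)

```text
time_s: 23.75
ee_pos: [469.4, -283.0, 41.6]
ee_rot: [-180.0, 0.0, -6.8]
force: [-0.0, 0.6, -0.5]
gripper_width: 23.9
gripper_force: 15.0
```

Emit:
step_arm(
  plan=[0,0,0,0,0,0],
)

```text
time_s: 23.83
ee_pos: [469.7, -283.3, 41.9]
ee_rot: [180.0, -0.0, -6.8]
force: [0.3, 0.7, -1.4]
gripper_width: 23.8
gripper_force: 15.0
```

Emit:
step_arm(
  plan=[0.1,0,0.45,0,0,0,0,0,0,0,0,0,0,0,0,0,0,0],
)

```text
time_s: 24.08
ee_pos: [470.3, -283.3, 36.9]
ee_rot: [-180.0, 0.0, -6.8]
force: [-0.2, 1.7, -1.3]
gripper_width: 23.6
gripper_force: 15.0
```

Emit:
step_arm(
  plan=[0,0,0.12,0,0,0,0,0,0,0,0,0,0,0,0,0,0,0],
)

```text
time_s: 24.33
ee_pos: [470.4, -283.4, 35.8]
ee_rot: [180.0, -0.0, -6.8]
force: [0.2, 0.2, -0.7]
gripper_width: 23.5
gripper_force: 15.0
```

Emit:
step_arm(
  plan=[0,0,0.04,0,0,0,0,0,0,0,0,0,0,0,0,0,0,0],
)

```text
time_s: 24.58
ee_pos: [470.4, -283.4, 35.7]
ee_rot: [180.0, -0.0, -6.8]
force: [-0.5, 0.1, 1.7]
gripper_width: 23.5
gripper_force: 15.0
```

Emit:
step_arm(
  plan=[0,0,0,0,0,0,0,0,0,0,0,0,0,0,0,0,0,0,0,0,0,0,0,0,0,0,-1,0,0,0],
  hand=4.5,
)

```text
time_s: 25.0
ee_pos: [469.2, -282.6, 44.1]
ee_rot: [-179.9, 0.2, -6.8]
force: [0.1, 0.1, -0.5]
gripper_width: 44.9
gripper_force: 0.0
```

Emit:
step_arm(
  plan=[0,0,-4,0,0,0,0,0,-4,0,0,0,0,0,-4,0,0,0,0,0,-2,0,0,0,-0.4,-3.9,0,0,0,0],
)

```text
time_s: 25.42
ee_pos: [474.9, -250.1, 192.0]
ee_rot: [179.5, -0.8, -7.0]
force: [2.1, 0.1, -0.3]
gripper_width: 44.9
gripper_force: 0.0
```

Emit:
step_arm(
  plan=[-0.5,-3.9,0,0,0,0,-0.5,-3.9,0,0,0,0,-0.5,-3.9,0,0,0,0,-0.5,-3.9,0,0,0,0,-0.5,-3.9,0,0,0,0],
)

```text
time_s: 25.83
ee_pos: [468.8, -45.9, 186.3]
ee_rot: [180.0, -0.1, -6.8]
force: [-0.3, 0.1, 0.7]
gripper_width: 45.1
gripper_force: 0.0
```

Emit:
step_arm(
  plan=[-0.5,-3.9,0,0,0,0,-0.5,-3.9,0,0,0,0,-0.5,-3.9,0,0,0,0,-0.5,-3.9,0,0,0,0,-0.5,-3.9,0,0,0,0],
)

```text
time_s: 26.25
ee_pos: [466.9, 151.0, 186.3]
ee_rot: [-180.0, -0.1, -6.8]
force: [0.1, -0.7, 0.5]
gripper_width: 44.9
gripper_force: 0.0
```

Emit:
step_arm(
  plan=[-0.5,-3.5,0,0,0,-0.115,-0.5,-3.5,0,0,0,-0.115,0,-2,0,0,0,-0.115,0,0,0,0,0,-0.115,0,0,0,0,0,0],
)

```text
time_s: 26.67
ee_pos: [459.1, 240.6, 185.9]
ee_rot: [180.0, -0.0, 19.8]
force: [-0.2, 0.4, 0.3]
gripper_width: 44.8
gripper_force: 0.0
```

Emit:
step_arm(
  plan=[0,0,0,0,0,0,0,0,0,0,0,0],
)

```text
time_s: 26.83
ee_pos: [459.4, 238.7, 185.7]
ee_rot: [180.0, -0.0, 19.4]
force: [0.1, 0.1, 0.1]
gripper_width: 44.8
gripper_force: 0.0
```

```bash
python3 -c "
from h import *
q=viewer.grab_frame('wrist');save(q,'w10')
RNG['haft']=((4,130,50),(16,255,230))
print([(round(d['score'],2),np.round(d['location']),np.round(at(q,d['location'],26),1)) for d in viewer.pinpoint('awl_haft',q)[:2]],blob(q,'haft',(0,0,512,240),30))
go(466,326,60,20)"
```

```text
[(0.68, array([174., 146.]), array([467. , 324.8,  26. ]))] {'c': array([471.5, 326.5]), 'sz': array([106.3,  23. ]), 'ang': 20.4, 'cen': array([467.7, 325.5], dtype=float32), 'n': 2231, 'px': (172, 144)}
turn wz -0.01 shift [ 3.6  -8.   12.56]
```

View pics/w10.png

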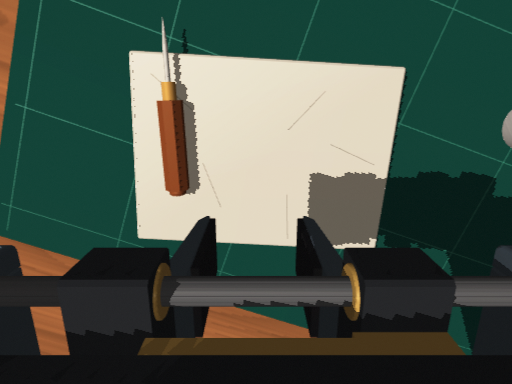

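The awl lies at (174,146), axis about 20°, haft middle around (466.5,325).

Emit:
step_arm(
  plan=[1.8,-3.6,0,0,0,-0.01,1.8,-3.6,0,0,0,0,0,-0.7,4,0,0,0,0,0,4,0,0,0,0,0,3,0,0,0],
)

```text
time_s: 27.35
ee_pos: [465.7, 325.5, 73.1]
ee_rot: [180.0, 0.1, 20.1]
force: [0.4, -0.3, -0.1]
gripper_width: 44.7
gripper_force: 0.0
```

Emit:
step_arm(
  plan=[0,0,0,0,0,0,0,0,0,0,0,0,0,0,0,0,0,0],
)

```text
time_s: 27.6
ee_pos: [467.9, 326.1, 77.1]
ee_rot: [-180.0, -0.2, 20.1]
force: [0.0, 0.7, 0.8]
gripper_width: 44.8
gripper_force: 0.0
```

```bash
python3 -c "
from h import *
go(466.5,325.2,32,20.2)"
```

```text
turn wz -0.002 shift [-0.16  0.04  4.51]
```

Emit:
step_arm(
  plan=[-0.15,0.04,2,0,0,0,0,0,1.5,0,0,0,0,0,1,0,0,0,0,0,0,0,0,0,0,0,0,0,0,0],
)

```text
time_s: 28.02
ee_pos: [466.1, 325.3, 31.6]
ee_rot: [-180.0, -0.1, 20.1]
force: [1.1, 0.2, 0.1]
gripper_width: 44.8
gripper_force: 0.0
```

Emit:
step_arm(
  plan=[0,0,0,0,0,0,0,0,0,0,0,0,0,0,0,0,0,0,0,0,0,0,0,0,0,0,0,0,0,0],
  hand=1.6,
)

```text
time_s: 28.43
ee_pos: [465.5, 325.1, 31.0]
ee_rot: [-180.0, -0.1, 20.2]
force: [0.0, -1.0, 3.5]
gripper_width: 21.8
gripper_force: 15.0
```

Emit:
step_arm(
  plan=[0,0,-3,0,0,0,0,0,-4,0,0,0,0,0,-3,0,0,0,0,0,0,0,0,0,0,0,0,0,0,0],
)

```text
time_s: 28.85
ee_pos: [465.9, 325.5, 132.1]
ee_rot: [-179.9, -0.2, 20.2]
force: [-0.1, -0.2, -0.6]
gripper_width: 21.8
gripper_force: 15.0
```

```bash
python3 -c "
from h import *
x,y=np.array([498.5,-241.3])+np.array([122*.993-25*.117,-122*.117-25*.993]);print(x,y)
go(x,y,130,83.2)
q=viewer.grab_frame('wrist');save(q,'w11')"
```

```text
616.721 -280.399
turn wz -1.1 shift [-58.38  22.15   0.21]
```

View pics/w11.png

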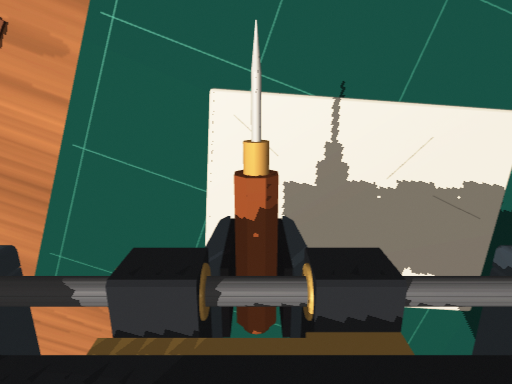

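The awl is held squarely, point forward at (257,20). Turning it and carrying it over.

Emit:
step_arm(
  plan=[0,0,0,0,0,-0.12,0,0,0,0,0,-0.12,0,0,0,0,0,-0.12,0,0,0,0,0,-0.12,0,0,0,0,0,-0.12],
)

```text
time_s: 29.32
ee_pos: [463.8, 324.1, 127.9]
ee_rot: [-179.9, 0.3, 54.9]
force: [-0.3, 0.3, -0.2]
gripper_width: 21.7
gripper_force: 15.0
```

Emit:
step_arm(
  plan=[0,0,0,0,0,-0.12,0,0,0,0,0,-0.12,0,0,0,0,0,-0.12,0,0,0,0,0,-0.12,0,0,0,0,0,-0.02],
)

```text
time_s: 29.73
ee_pos: [463.8, 324.1, 128.0]
ee_rot: [-179.8, 0.2, 83.3]
force: [0.5, -0.9, -1.3]
gripper_width: 21.9
gripper_force: 15.0
```

Emit:
step_arm(
  plan=[-3.6,1.4,0,0,0,0,-3.6,1.4,0,0,0,0,-3.6,1.4,0,0,0,0,-3.6,1.4,0,0,0,0,-3.6,1.4,0,0,0,0],
)

```text
time_s: 30.15
ee_pos: [512.4, 136.0, 128.9]
ee_rot: [-179.8, 0.1, 83.1]
force: [0.6, 0.8, -1.1]
gripper_width: 21.9
gripper_force: 15.0
```

Emit:
step_arm(
  plan=[-3.6,1.4,0,0,0,0,-3.6,1.4,0,0,0,0,-3.6,1.4,0,0,0,0,-3.6,1.4,0,0,0,0,-3.6,1.4,0,0,0,0],
)

```text
time_s: 30.57
ee_pos: [560.5, -51.0, 128.9]
ee_rot: [-179.8, 0.0, 83.0]
force: [0.8, -0.1, -0.5]
gripper_width: 21.6
gripper_force: 15.0
```

Emit:
step_arm(
  plan=[-3.6,1.4,0,0,0,0,-3.6,1.4,0,0,0,0,-3.6,1.4,0,0,0,0,-3.6,1.4,0,0,0,0,-3.6,1.4,0,0,0,0],
)

```text
time_s: 30.98
ee_pos: [608.8, -237.8, 128.5]
ee_rot: [-179.8, -0.1, 83.0]
force: [0.4, 0.0, -0.9]
gripper_width: 22.0
gripper_force: 15.0
```

Emit:
step_arm(
  plan=[-3.6,1.2,0,0,0,0,0,0,0,0,0,0,0,0,0,0,0,0],
)

```text
time_s: 31.23
ee_pos: [616.2, -274.9, 128.0]
ee_rot: [-179.8, -0.1, 82.9]
force: [-0.4, 0.7, -0.2]
gripper_width: 21.9
gripper_force: 15.0
```

```bash
python3 -c "
from h import *
go(616.7,-280.4,20,83.2)
s=sensors.state();print(s['qpos'],s['gripper_width'])"
```

```text
turn wz -0.005 shift [-0.54  0.11 10.8 ]
[-2.50256899e+01  3.12617680e+01  8.33345741e+01  9.71665216e-03
  6.55997358e+01 -1.79167057e+01] 21.913578277972416
```

Emit:
step_arm(
  plan=[-0.5,0.1,3,0,0,0,0,0,3,0,0,0,0,0,2.5,0,0,0,0,0,1,0,0,0,0,0,0,0,0,0],
)

```text
time_s: 31.65
ee_pos: [615.1, -276.0, 31.8]
ee_rot: [-179.6, -0.2, 83.2]
force: [-0.0, 0.3, -0.3]
gripper_width: 21.8
gripper_force: 15.0
```

Emit:
step_arm(
  plan=[0,0,0,0,0,0,0,0,0,0,0,0],
)

```text
time_s: 31.82
ee_pos: [618.7, -278.3, 37.1]
ee_rot: [179.8, 0.0, 83.2]
force: [0.2, -0.3, -0.6]
gripper_width: 21.6
gripper_force: 15.0
```

Emit:
step_arm(
  plan=[0,0,1,0,0,0,0,0,0.5,0,0,0,0,0,0.1,0,0,0,0,0,0,0,0,0,0,0,0,0,0,0],
)

```text
time_s: 32.23
ee_pos: [617.6, -278.6, 19.5]
ee_rot: [180.0, 0.0, 83.2]
force: [0.0, -0.1, -0.6]
gripper_width: 21.7
gripper_force: 15.0
```

Emit:
step_arm(
  plan=[0,0,0,0,0,0],
)

```text
time_s: 32.32
ee_pos: [617.6, -278.6, 19.5]
ee_rot: [180.0, 0.0, 83.2]
force: [-0.7, -0.4, -0.9]
gripper_width: 21.7
gripper_force: 15.0
```

Emit:
step_arm(
  plan=[0,0,0.05,0,0,0,0,0,0,0,0,0],
)

```text
time_s: 32.48
ee_pos: [617.7, -278.6, 19.1]
ee_rot: [180.0, 0.0, 83.2]
force: [-0.0, -0.9, 0.4]
gripper_width: 21.9
gripper_force: 15.0
```

Emit:
step_arm(
  plan=[0,0,0,0,0,0,0,0,0,0,0,0,0,0,0,0,0,0,0,0,0,0,0,0,0,0,-1,0,0,0],
  hand=4,
)

```text
time_s: 32.9
ee_pos: [616.2, -277.8, 27.2]
ee_rot: [-179.8, -0.1, 83.2]
force: [-0.6, 0.5, -0.9]
gripper_width: 39.9
gripper_force: 0.0
```

Emit:
step_arm(
  plan=[0,0,-3,0,0,0,0,0,-4,0,0,0,0,0,-4,0,0,0,0,0,-4,0,0,0,3.8,0,-1,0,0,0],
)

```text
time_s: 33.32
ee_pos: [624.6, -247.2, 197.5]
ee_rot: [179.2, 0.4, 82.9]
force: [1.2, 0.3, 1.1]
gripper_width: 40.1
gripper_force: 0.0
```

Emit:
step_arm(
  plan=[3.8,0,0,0,0,0,3.8,0,0,0,0,0,3.8,0,0,0,0,0,3.8,0,0,0,0,3.8,0,0,0,0,0],
)

```text
invalid input at $.plan: expected a multiple of 6 numbers
```

Emit:
step_arm(
  plan=[3.8,0,0,0,0,0,3.8,0,0,0,0,0,3.8,0,0,0,0,0,0,0,0,0,0,0,0,0,0,0,0,0],
)

```text
time_s: 33.73
ee_pos: [635.8, -125.6, 189.8]
ee_rot: [179.9, 0.0, 83.4]
force: [-0.0, -1.1, 0.1]
gripper_width: 40.0
gripper_force: 0.0
```

```bash
python3 -c "
from h import *
p=viewer.grab_frame('top');print(blob(p,'leather',(265,180,375,290),6),blob(p,'blue',(265,160,375,300),12),blob(p,'red',(265,160,375,300),12))
for n,z in (('brass_weight_center',38),('steel_weight_center',30),('awl_haft',14),('paint_jar',3),('rivet_tin',3),('mallet',3),('pliers',3)):
  print(n,[(round(d['score'],2),np.round(at(p,d['location'],z),1)) for d in viewer.pinpoint(n,p)[:1]])
g=p['img'][110:300,255:455];save(dict(img=cv2.resize(g,None,fx=3,fy=3)),'t12')"
```

```text
{'c': array([ 492.3, -293.8]), 'sz': array([102.9, 170.3]), 'ang': -6.9, 'cen': array([ 490.3, -300.2], dtype=float32), 'n': 1639, 'px': (342, 232)} {'c': array([ 539.8, -191.8]), 'sz': array([30.5, 53.2]), 'ang': -7.7, 'cen': array([ 539. , -192.1], dtype=float32), 'n': 235, 'px': (300, 213)} {'c': array([ 469.6, -281.9]), 'sz': array([50. , 82.6]), 'ang': -7.1, 'cen': array([ 466.9, -279.8], dtype=float32), 'n': 494, 'px': (335, 242)}
brass_weight_center [(0.71, array([ 464.2, -283. ,   38. ]))]
steel_weight_center [(0.47, array([ 470.7, -281.9,   30. ]))]
awl_haft [(0.53, array([ 620.7, -271.3,   14. ]))]
paint_jar [(0.69, array([672. ,  -8.2,   3. ]))]
rivet_tin [(0.88, array([6.034e+02, 6.000e-01, 3.000e+00]))]
mallet [(0.86, array([ 651.5, -476.7,    3. ]))]
pliers []
```

View pics/t12.png

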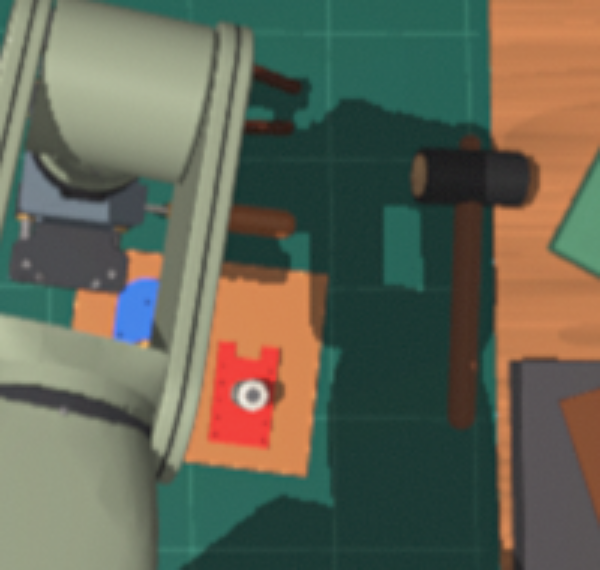

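The crop shows steel upright in the middle of red at (251,394), and the awl behind the leather at (262,220). The arm hides blue, so I'll move it aside for one last check.

Emit:
step_arm(
  plan=[3.8,0,0,0,0,0,3.8,0,0,0,0,0,3.8,0,0,0,0,0,3.8,0,0,0,0,0,3.8,0,0,0,0,0],
)

```text
time_s: 34.55
ee_pos: [658.2, 62.1, 188.8]
ee_rot: [180.0, 0.0, 83.1]
force: [0.8, -0.0, -0.1]
gripper_width: 40.1
gripper_force: 0.0
```

Emit:
step_arm(
  plan=[3.8,0,0,0,0,0,3.8,0,0,0,0,0,3.8,0,0,0,0,0,3.8,0,0,0,0,0,3.8,0,0,0,0,0],
)

```text
time_s: 34.97
ee_pos: [680.9, 251.0, 188.8]
ee_rot: [-180.0, 0.0, 83.1]
force: [0.8, -0.4, 0.3]
gripper_width: 40.3
gripper_force: 0.0
```

```bash
python3 -c "
from h import *
p=viewer.grab_frame('top');print(blob(p,'leather',(265,180,375,290),6),blob(p,'blue',(265,160,375,300),12),blob(p,'red',(265,160,375,300),12))
for n,z in (('brass_weight_center',38),('steel_weight_center',30),('awl_haft',14),('paint_jar',3),('rivet_tin',3),('mallet',3),('pliers',3)):
  print(n,[(round(d['score'],2),np.round(at(p,d['location'],z),1)) for d in viewer.pinpoint(n,p)[:1]])
g=p['img'][110:300,255:455];save(dict(img=cv2.resize(g,None,fx=3,fy=3)),'t13')
"
```

```text
{'c': array([ 496.2, -261.2]), 'sz': array([168.7, 170.7]), 'ang': -6.7, 'cen': array([ 519.5, -290.2], dtype=float32), 'n': 2172, 'px': (338, 221)} {'c': array([ 502.1, -196.3]), 'sz': array([ 48.8, 126.6]), 'ang': -7.1, 'cen': array([ 500.2, -194.9], dtype=float32), 'n': 760, 'px': (301, 228)} {'c': array([ 469.1, -281.2]), 'sz': array([51. , 83.8]), 'ang': -7.3, 'cen': array([ 468.7, -281.2], dtype=float32), 'n': 462, 'px': (335, 241)}
brass_weight_center [(0.58, array([ 493.8, -198.9,   38. ]))]
steel_weight_center [(0.55, array([ 463.8, -280.1,   30. ]))]
awl_haft [(0.69, array([ 620.2, -271.3,   14. ]))]
paint_jar [(0.73, array([ 466.5, -282.3,    3. ]))]
rivet_tin [(0.82, array([603.5,  -1.7,   3. ]))]
mallet [(0.75, array([ 652.7, -470.3,    3. ]))]
pliers [(0.86, array([ 730.8, -221.7,    3. ]))]
```

View pics/t13.png

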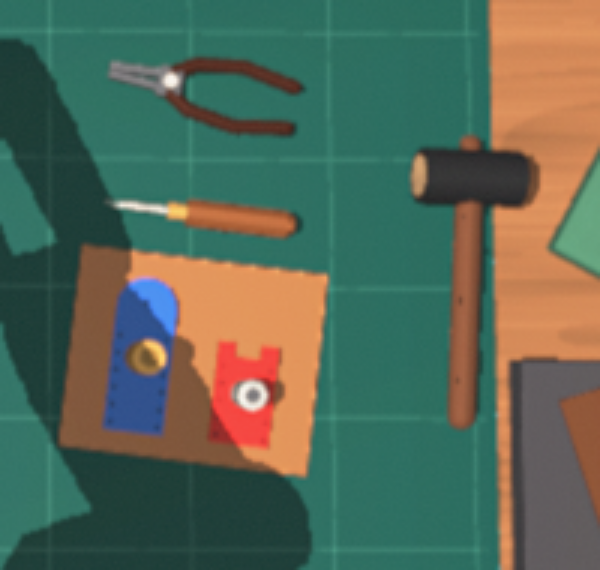

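Everything is in place: brass at (149,356) on blue, steel at (252,395) on red, and the awl parallel behind the leather with its point left. The pliers, mallet and tin have not moved.

```bash
python3 -c "
from h import *
p=viewer.grab_frame('top');print(at(p,(304.8,228.5),64),at(p,(338.8,241.4),48))
print(env.job_done())"
```

```text
[ 501.11289016 -197.36858522   64.        ] [ 470.16088202 -282.24393328   48.        ]
the job is handed in; nothing more can be done
None
```

I handed the job in after about 35 s of robot time: both templates, both weights and the awl measured within tolerance in the last picture; the network missed the jar in that picture, but it was in place about a second earlier; no verdict came back.

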